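# Close up the lamp house of a spectrophotometer

### The arm

A 6-joint arm with a two-finger parallel gripper is mounted at the origin on the work surface. World frame = base frame: x ahead of the robot, y to its left, z up, the work surface at z = 0. Lengths are in m, angles in rad, forces in N, time in s.
With the tool pointing down it reaches from about 0.325 to 0.85 m from the base axis. Payload 4.4 kg.
Tool frame: the origin (TCP) lies at the very end of the fingers, on their centre line; the grasp point (between the pads) lies 19 mm behind it; z points along the fingers, y is the direction in which the jaws open and shut (so a half turn about z gives the same grasp; the last joint's range is limited). The gripper opens to 94 mm and grips with 3 to 60 N. Pads are 16 mm wide; open, the fingers measure 119 mm over their backs; the gripper's body (75 mm by 177 mm) begins 78 mm behind the grasp point.
Start: joints at [1.109, 0.207, 1.542, -0, 1.393, -0.15], TCP at [0.176, 0.547, 0.205] pointing down, gripper open.
Joint ranges: [-2.73, 2.73], [-0.86, 2.22], [0.23, 2.46], [-1.11, 4.25], [0.08, 2.63], [-2.82, 2.82]. Speed limits (rad/s): [2.79, 2.79, 3.14, 3.14, 3.14, 3.14].

### API

Orientations are given as a unit quaternion [w, x, y, z].
In Python, from workcell import get_obs, get_image, close_job gives the robot as it stands.
- The arm moves only by the shell command python3 -m pendant 'ROWS' [FORCE]. ROWS is JSON, a list of rows, each a list of 3 entries, a list of its own where there are three numbers: the shift along the tool's x, y, z in m, then the turn about the tool's z in degrees, then the closure, from -1 (fully open) to 1 (shut), so that 0 is half open. In form: [[[x, y, z], spin, gripper], ...]. A call has 1 to 20 rows; each row shifts and turns the commanded pose from where the row before left it, along the tool's axes as they then stand; what a row does not reach is not made up. A row lasts 1/12 s, in which the tool goes at most 41.7 mm and 7.16 degrees, less where a joint would pass 70% of its speed; a pose out of reach is approached as far as the arm can. A call with a gripper value outside its range is refused whole. The fingers move at their own pace and stop on an object; FORCE is the grip in N (left out, the last holds). Time passes only in rows, so rows that do not move let the fingers close. It gives the time, the measured TCP pose, the force and the opening at its end, in the units of the state.
- get_obs(): the state, without advancing time (a new reading comes with each control period).
- get_image(name): name is "scene" or "top"; returns a dict with "frame" (384x512x3 uint8, red, green, blue), "K" (3x3 intrinsics, pixels), "R" (3x3) and "t" (3): a world point X has camera coordinates R X + t. Camera axes: x right, y down, z forward; pixel columns grow to the right and rows downward; lengths in m; the calibration is good to about 2 mm. A picture is of the moment at which its call begins. There is no depth.
- close_job(): hands the job in, once; it reports no verdict.
The state is a dict: "time_s": time; "joints": joint angles; "joint_vel": joint speeds; "joint_torque": joint torques, N m; "ee_pos": TCP position; "tool_rot": TCP orientation; "ft_force": force on the tool from outside, world axes, zero at the start; "torque": the same for the moment, N m; "gripper_width": finger opening in m.
Only numpy, scipy, OpenCV 4.12 (cv2) and the standard library are available. Lean on these libraries where they do the work, as an engineer would, in place of code of your own. Each camera call takes 0.05 s, during which the arm holds its last target. There are 200 camera calls.

### The job

The lamp in the bench spectrophotometer has been changed. Swing the lamp-house cover fully shut, take the flat-bladed T-handle key from the tool stand and turn both of the cover's captive slotted screws clockwise until each comes up against its stop, then put the key back in the stand, standing upright in its hole. Leave the other tools, the glassware and everything else where they are.

Things in the scene. Friction and masses are not known exactly. Their poses are not given: they have to be found in the camera images.
- instrument: white bench spectrophotometer, 320 mm deep (x), 360 mm wide (y), flat deck 130 mm above the table, keypad and display on its sloping front towards the robot; fixed. Origin: centre of its underside, x from front to back, z up. The lamp house is an open well in the deck, right of the middle. The grey block on the deck's left, 20 mm high, is the closed sample lid, not part of this job.
- cover (a joint): angle of the lamp-house cover, rad: 0 lies shut on the deck, positive is open (0.7 to 1.15 at the start). Grey steel plate 150 x 150 mm, 4 mm thick, 0.3 kg, hinged along its far edge (away from the robot at instrument yaw 0) by a stiff friction hinge (0.45 N m): it stays where it is left; about 5 N near the free edge moves it either way. No latch.
- cover_hinge (a point): middle of the cover's hinge line, at deck height; point axes turn with the cover: y along the hinge line, -x from the hinge towards the cover's free edge (150 mm), z out of the cover's outer face.
- cover_press (a point): point on the cover's outer face midway between the two screws, 134 mm from the hinge line and 16 mm from the free edge; same axes as cover_hinge. A good place to push the cover down; 85 mm of bare plate between the screw heads.
- screw_left (a joint): turn of the captive screw near the cover's left free corner (+y side at instrument yaw 0), rad: grows clockwise seen from above; hard stop at 1.45; starts loose, 0.05 to 0.4. About 0.07 N m of friction; stays where it is left, does not rise or sink. Where its slot points when home differs from screw to screw and from day to day.
- screw_right (a joint): the same for the screw near the cover's right free corner (-y side), 110 mm from the other.
- slot_left (a point): centre of the slot's floor in the left screw head; x along the slot (a half turn looks the same), z out of the head along its axis. Steel head 20 mm across and 8 mm high on a 25 mm washer 1.5 mm thick; the slot runs right across it, 6 mm deep, 4 mm wide, its upper half bevelled out to 7.2 mm at the mouth.
- slot_right (a point): the same in the right screw head.
- stand: aluminium tool stand, 60 x 200 mm, fixed; its 6 mm top plate at 80 mm height has three 19 mm holes 65 mm apart in a row along its y axis; open at front and back. Origin: centre of its underside.
- hole_left (a point): centre of the +y hole, on the top face of the stand's plate
- hole_mid (a point): the same, middle hole
- hole_right (a point): the same, -y hole
- key: flat-bladed T-handle key, 0.12 kg, larger of two T-handled tools, upright in a hole of the stand: black bar 64 mm long (x), 15 wide (y), 20 to 38 mm above the origin, on a 12 mm neck; collar 30 mm across, 6 high, resting on the plate; below it an 8 mm shaft and a blade 14 mm wide along x (as the bar), 2.4 mm thick, its end 60 mm below the origin. Origin: centre of the collar's underside, z up.
- key_bar (a point): centre of the key's cross bar, 29 mm above the key's origin; pinch here, across the bar
- key_tip (a point): middle of the blade's end, 60 mm below the key's origin
- hex_key: bystander in the stand: smaller T-handle key, bar 42 mm long, 12 mm wide, thin round shaft; origin at its collar's underside
- slim_driver: bystander in the stand: slim straight black screwdriver, handle 21 mm thick, 78 mm high; origin at its collar's underside
- flask: bystander: conical glass flask, 82 mm base, 124 mm high; origin under its base
- beaker: bystander: glass beaker, 68 mm across, 90 mm high; origin under its base
- bulb: bystander: orange rubber pipette bulb standing on end, 56 mm across, 84 mm high; origin under it
- old_lamp: bystander: burnt-out halogen lamp with white ceramic foot, 55 mm long, 14 mm high, lying on the table
- cuvette_box: bystander: white open box with partitions, 60 x 100 x 30 mm, standing on the instrument's deck behind the sample lid
- lamp_carton: bystander: small cardboard box, 60 x 60 x 90 mm, left of the instrument
There are look-alikes about, which are no part of the job. What is shaped like the key but blue is not meant. Of the things that look like the stand, the larger one is meant.

How it is judged:
By the outcome, as a careful person would: the job done as asked, in the order asked, and still so for the second after the job is handed in, with the robot touching nothing.
It also fails if it takes over 72 s, if anything falls off the work surface, if the arm or the gripper's body presses on something with over 40 N, if the wrist force passes 120 N, or if a joint passes its speed limit or range.

## Working session

There is one attempt and no reset: what is moved stays moved. The work goes in short steps, Python scripts to look and compute and a shell command to move; the robot and the scene stay as the last step left them, time stands still between calls to the robot, and variables do not carry over. Pictures are saved under pics/ and viewed, about 8 in all and at most 12, crops included, and the job is handed in when it is done.

```bash
mkdir -p pics; ls; python3 - <<'E'
from workcell import *
import cv2,pickle
print(get_obs())
for n in("scene","top"):
    d=get_image(n);cv2.imwrite(f"pics/{n}0.png",d["frame"][:,:,::-1]);pickle.dump(d,open(f"pics/{n}0.pkl","wb"));print(n,d["K"],d["R"],d["t"])
E
```

```text
pics
{'time_s': 0.0, 'joints': array([ 1.10947684e+00,  2.07435338e-01,  1.54293922e+00, -4.07876591e-05,
        1.39353440e+00, -1.50475691e-01]), 'joint_vel': array([ 0.00066011, -0.00016165,  0.0025324 , -0.0005335 , -0.00220137,
        0.00029472]), 'joint_torque': array([ 1.28634438e-03, -3.70871472e+01, -2.81421787e+01,  6.98784320e-02,
        3.60575889e-02, -1.86635052e-04]), 'ee_pos': array([0.17551198, 0.54669703, 0.20428913]), 'tool_rot': array([-3.29638448e-04,  1.54793244e-01,  9.87946208e-01, -1.11043204e-03]), 'ft_force': array([ 0.36178905,  0.70098198, -0.30959423]), 'torque': array([ 0.00859294, -0.01901451, -0.00010649]), 'gripper_width': 0.09400182812516081}
scene [[427.91457139   0.         255.43043228]
 [  0.         427.91457139 195.00973851]
 [  0.           0.           1.        ]] [[ 0.54138091  0.8406493   0.01467855]
 [ 0.69009147 -0.43431271 -0.57891816]
 [-0.48029207  0.32354478 -0.81525352]] [-0.30296387 -0.3046743   1.73929797]
top [[349.57441195   0.         256.16147805]
 [  0.         349.57441195 190.82756871]
 [  0.           0.           1.        ]] [[ 0.02685856 -0.99963655 -0.00232265]
 [-0.98871785 -0.02622253 -0.14747677]
 [ 0.14736226  0.00625746 -0.98906279]] [0.02078511 0.55261576 1.42233244]
```

View pics/scene0.png

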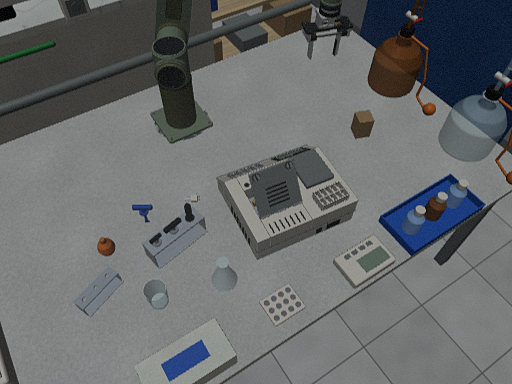

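View pics/top0.png

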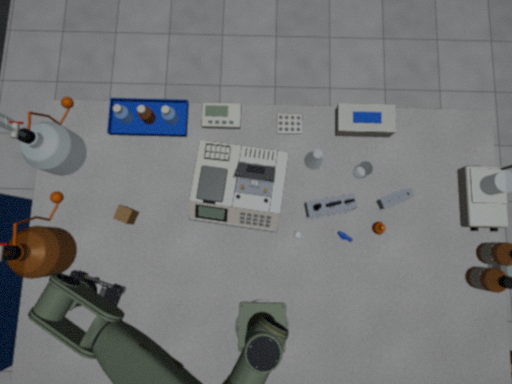

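```bash
python3 - <<'E'
import cv2
a=cv2.imread("pics/top0.png")[135:225,185:385];cv2.imwrite("pics/t1.png",cv2.convertScaleAbs(cv2.resize(a,None,fx=4,fy=4,interpolation=2),alpha=1.5))
a=cv2.imread("pics/scene0.png")[140:280,130:360];cv2.imwrite("pics/s1.png",cv2.convertScaleAbs(cv2.resize(a,(782,476),interpolation=2),alpha=1.5))
E
```

```text
(no output)
```

View pics/t1.png

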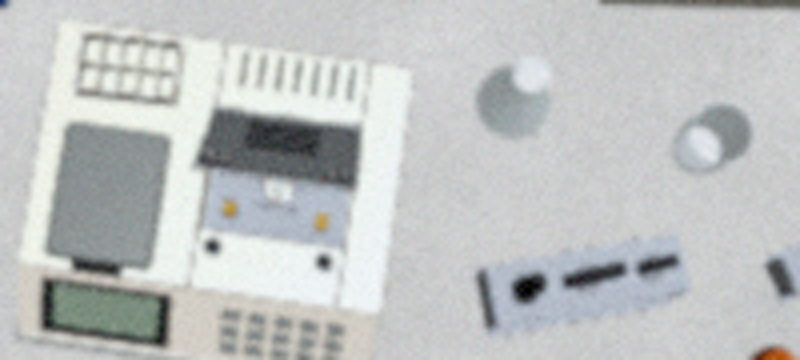

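View pics/s1.png

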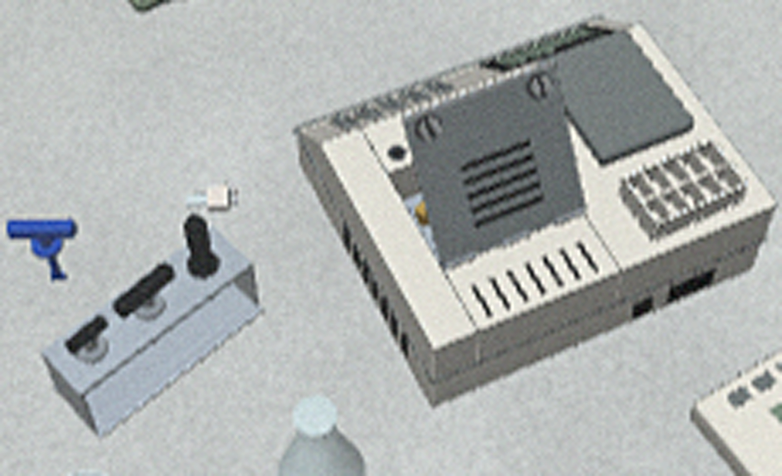

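```bash
cat >h.py <<'E'
import numpy as np,cv2,pickle
from scipy.optimize import least_squares
D={n:pickle.load(open(f"pics/{n}0.pkl","rb")) for n in("scene","top")}
def T1(p): return (np.array(p,float)+.5)/4-.5+[185,135]
def S1(p): return (np.array(p,float)+.5)/3.4-.5+[130,140]
def proj(n,X):
    d=D[n];c=np.atleast_2d(X)@d["R"].T+d["t"];q=c@d["K"].T;return q[:,:2]/q[:,2:]
def tri(ut,us):
    f=lambda X:np.r_[(proj("top",X)[0]-ut),(proj("scene",X)[0]-us)]
    r=least_squares(f,[.6,0,.1]);return r.x,np.abs(r.fun).max()
def onz(n,u,z):
    d=D[n];r=d["R"].T@np.linalg.solve(d["K"],[*u,1]);c=-d["R"].T@d["t"];return c+r*(z-c[2])/r[2]
E
python3 - <<'E'
from h import *
np.set_printoptions(precision=4,suppress=True)
for n,t,s in[("bar -",(625,268),(120,309)),("bar +",(565,282),(172,270)),("hex",(658,264),(86,338)),("slim",(527,289),(197,222)),("holeR",(324,262),(397,153)),("deckBR",(412,70),(435,348)),("deckBL",(62,22),(775,208)),("coverR",(357,187),(412,117)),("coverL",(198,165),(556,68))]:
    print(n,*tri(T1(t),S1(s)))
print("holeL",onz("top",T1((212,246)),.13),"R",onz("top",T1((324,262)),.13))
for q in [(478,270),(682,236),(690,290),(492,330)]:print("stT",onz("top",T1(q),.08))
for q in [(45,352),(200,222),(257,268),(98,385)]:print("stS",onz("scene",S1(q),.08))
E
```

```text
bar - [ 0.5075 -0.2984  0.1155] 0.5537135870935117
bar + [ 0.4927 -0.2398  0.1113] 0.6122384217127887
hex [ 0.513  -0.3351  0.1057] 0.18474102438500495
slim [ 0.4797 -0.2005  0.1427] 0.28235322425700815
holeR [ 0.5031 -0.0018  0.1328] 0.29129228402479157
deckBR [ 0.6989 -0.0853  0.1298] 0.2996206907841952
deckBL [0.7414 0.2682 0.1238] 0.37639953905181756
coverR [ 0.5574 -0.0234  0.2611] 1.287275815724172
coverL [0.5745 0.1184 0.254 ] 0.9666153155795882
holeL [0.5157 0.107  0.13  ] R [ 0.5028 -0.003   0.13  ]
stT [ 0.5049 -0.1603  0.08  ]
stT [ 0.5452 -0.3672  0.08  ]
stT [ 0.4903 -0.3745  0.08  ]
stT [ 0.4445 -0.1748  0.08  ]
stS [ 0.491  -0.3698  0.08  ]
stS [ 0.4393 -0.1851  0.08  ]
stS [ 0.5145 -0.1641  0.08  ]
stS [ 0.5471 -0.3437  0.08  ]
```

```bash
python3 -m pendant '[[[0,0,-0.034],-5.5,1],[[0,0,-0.034],-5.5,1],[[0,0,-0.034],0,1],[[0,0,-0.034],0,1],[[-0.0275,-0.0251,0],0,1],[[-0.0275,-0.0251,0],0,1],[[-0.0275,-0.0251,0],0,1],[[-0.0275,-0.0251,0],0,1],[[-0.0275,-0.0251,0],0,1],[[-0.0275,-0.0251,0],0,1],[[-0.0275,-0.0251,0],0,1],[[-0.0275,-0.0251,0],0,1],[[-0.0275,-0.0251,0],0,1],[[-0.0275,-0.0251,0],0,1],[[-0.0275,-0.0251,0],0,1],[[-0.0275,-0.0251,0],0,1],[[-0.0275,-0.0251,0],0,1],[[-0.0275,-0.0251,0],0,1],[[-0.0275,-0.0251,0],0,1],[[-0.0275,-0.0251,0],0,1]]' 10; python3 -m pendant '[[[-0.0275,-0.0251,0],0,1],[[-0.0275,-0.0251,0],0,1],[[0,0,0],0,1],[[0,0,0],0,1]]'
cat >>h.py <<'E'
EX=np.array([.993,-.118]);EY=np.array([.118,.993]);H=np.array([.6424,.0362])
def st():
    from workcell import get_obs
    from scipy.spatial.transform import Rotation as Ro
    o=get_obs();p=o["ee_pos"];q=o["tool_rot"];M=Ro.from_quat([*q[1:],q[0]]).as_matrix()
    print("t%.2f"%o["time_s"],"pos",p.round(4),"yang%.2f"%np.degrees(np.arctan2(M[1,1],M[0,1])),"inst x,y,z",((p[:2]-H)@EX).round(4),((p[:2]-H)@EY).round(4),p[2].round(4),"F",o["ft_force"].round(1),"M",o["torque"].round(3),"w%.4f"%o["gripper_width"],"j6 %.2f"%np.degrees(o["joints"][5]))
E
python3 -c "from h import *;st()"
```

```text
time_s: 1.77
ee_pos: [0.5658, 0.0948, 0.3408]
tool_rot: [-0.001, 0.06, 0.998, 0.0]
ft_force: [1.1, 0.3, 0.6]
gripper_width: 0.0007
time_s: 2.1
ee_pos: [0.6141, 0.0385, 0.3396]
tool_rot: [-0.002, 0.061, 0.998, 0.0]
ft_force: [0.6, -0.5, -0.6]
gripper_width: 0.0004
t2.10 pos [0.6141 0.0385 0.3396] yang83.01 inst x,y,z -0.0284 -0.001 0.3396 F [ 0.6 -0.5 -0.6] M [0.019 0.014 0.036] w0.0004 j6 -87.48
```

```bash
python3 -m pendant '[[[0,0,0.0215],0,1],[[0,0,0.0215],0,1],[[0,0,0.0215],0,1],[[0.0103,0,0.0087],0,1],[[0.0103,0,0.0087],0,1],[[0.0103,0,0.0087],0,1],[[0.012,0,0.0095],0,1],[[0.012,0,0.0095],0,1],[[0.009,0,0.010],0,1],[[0.009,0,0.010],0,1],[[0.006,0,0.012],0,1],[[0.006,0,0.012],0,1],[[0.004,0,0.0125],0,1],[[0.004,0,0.0125],0,1],[[0.002,0,0.0068],0,1],[[0,0,0.0068],0,1],[[0,0,0.0065],0,1],[[0,0,0.006],0,1],[[0,0,0.003],0,1],[[0,0,0],0,1]]'; python3 -c "from h import *;st()"
```

```text
time_s: 3.77
ee_pos: [0.5196, 0.0519, 0.1357]
tool_rot: [-0.0, 0.059, 0.998, 0.0]
ft_force: [-5.6, 1.0, 11.3]
gripper_width: 0.0009
t3.77 pos [0.5196 0.0519 0.1357] yang83.21 inst x,y,z -0.1238 0.0011 0.1357 F [-5.6  1.  11.3] M [0.326 1.122 0.006] w0.0009 j6 -87.04
```

```bash
python3 -m pendant '[[[0,0,0.004],0,1],[[0,0,0.002],0,1],[[0,0,0],0,1]]'; python3 -m pendant '[[[0,0,-0.04],0,1],[[0,0,-0.04],0,1],[[-0.025,-0.03,-0.03],0,1],[[0.006,-0.04,0],7,-1],[[0.006,-0.04,0],7,-1],[[0.0,-0.04,0],7,-1],[[0,-0.04,0],7,-1],[[0,-0.03,0],7,-1],[[0,-0.03,0],7,-1],[[0,0,0],7,-1],[[0,0,0],7,-1],[[0,0,0],0,-1]]'; python3 - <<'E'
from h import *;st()
from workcell import get_image
o=[]
for n,(y0,x0) in(("top",(140,200)),("scene",(135,225))):
    fs=[get_image(n) for _ in range(4)];d=fs[0];d["frame"]=np.mean([f["frame"] for f in fs],0)
    pickle.dump(d,open(f"pics/{n}1.pkl","wb"));f=d["frame"][:,:,::-1].astype('uint8');cv2.imwrite(f"pics/{n}1.png",f)
f=cv2.imread("pics/top1.png")[150:220,225:295];g=cv2.imread("pics/scene1.png")[135:205,235:305]
cv2.imwrite("pics/c1.png",cv2.convertScaleAbs(np.hstack([cv2.resize(a,(400,400),interpolation=2) for a in(f,g)]),alpha=1.6))
E
```

```text
time_s: 4.02
ee_pos: [0.5198, 0.0519, 0.1353]
tool_rot: [-0.0, 0.059, 0.998, 0.0]
ft_force: [-18.7, 1.8, 40.1]
gripper_width: 0.0005
time_s: 5.02
ee_pos: [0.4414, -0.1734, 0.2331]
tool_rot: [0.0, 0.523, 0.853, -0.0]
ft_force: [-0.1, 0.1, 0.3]
gripper_width: 0.0573
t5.02 pos [ 0.4414 -0.1734  0.2331] yang26.97 inst x,y,z -0.1749 -0.2319 0.2331 F [-0.1  0.1  0.3] M [-0.033  0.014  0.056] w0.0573 j6 -58.89
```

View pics/c1.png

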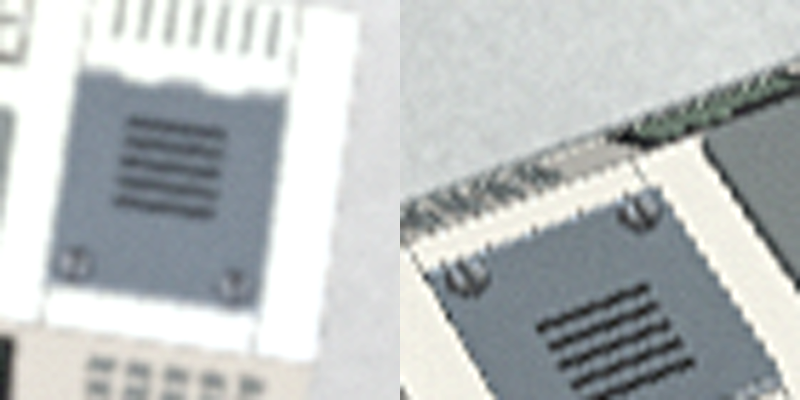

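```bash
python3 - <<'E'
from h import *
o=[]
for n,cs in(("top",((237.9,196),(266.2,200))),("scene",((246.5,183.3),(277,172.5)))):
    f=pickle.load(open(f"pics/{n}1.pkl","rb"))["frame"][:,:,::-1].astype(np.float32)
    r=[]
    for c in cs:
        x,y=int(c[0])-7,int(c[1])-7;a=f[y:y+15,x:x+15];print(n,x,y)
        a=(a-a.min())/(min(a.max(),170)-a.min())*255
        r.append(cv2.resize(np.clip(a,0,255).astype('uint8'),(300,300),interpolation=cv2.INTER_CUBIC))
    o.append(np.hstack(r))
cv2.imwrite("pics/c2.png",np.vstack(o))
E
```

```text
top 230 189
top 259 193
scene 239 176
scene 270 165
```

View pics/c2.png

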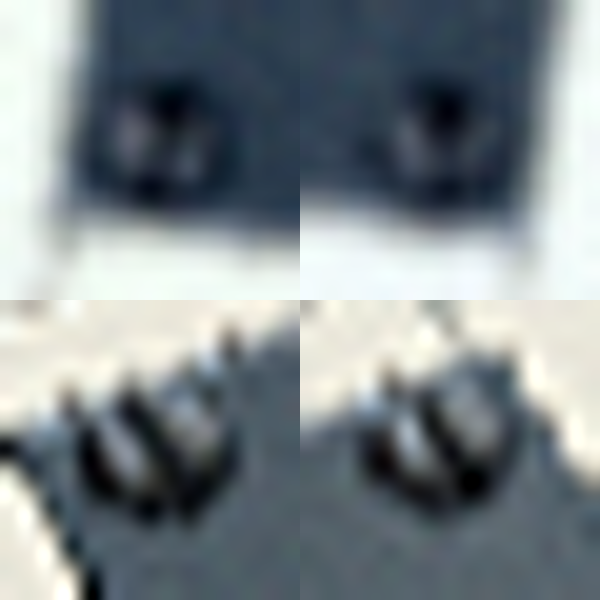

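```bash
python3 - <<'E'
from h import *
np.set_printoptions(precision=4,suppress=True)
tl=lambda x0,y0,p:np.array([x0,y0])+(np.array(p)+.5)/20-.5
Z=.1435
print("top L",onz("top",tl(230,189,(165,145)),Z),"R",onz("top",tl(259,193,(140,140)),Z))
print("scene R",onz("scene",tl(239,176,(160,130)),Z),"L",onz("scene",tl(270,165,(140,135)),Z))
for n,o,a,b in(("R",(239,176),(128,85),(180,182)),("L",(270,165),(115,90),(172,182))):
    A=onz("scene",tl(*o,a),Z);B=onz("scene",tl(*o,b),Z);d=B-A;print(n,A,B,(A+B)/2,np.degrees(np.arctan2(d[1],d[0])),np.hypot(*d[:2]))
for n,o,a,b in(("L",(230,189),(172,95),(155,195)),("R",(259,193),(150,90),(135,195))):
    A=onz("top",tl(*o,a),Z);B=onz("top",tl(*o,b),Z);d=A-B;print("top",n,(A+B)/2,np.degrees(np.arctan2(d[1],d[0])))
E
```

```text
top L [0.5153 0.1057 0.1435] R [ 0.5035 -0.0023  0.1435]
scene R [0.5016 0.0007 0.1435] L [0.5165 0.1079 0.1435]
R [0.4911 0.0011 0.1435] [ 0.5121 -0.0022  0.1435] [ 0.5016 -0.0005  0.1435] -8.922444591743528 0.021345804321467148
L [0.5065 0.1097 0.1435] [0.5274 0.1068 0.1435] [0.517  0.1083 0.1435] -8.105027227037464 0.021167152367274084
top L [0.5153 0.106  0.1435] -7.592312152627826
top R [ 0.503  -0.0028  0.1435] -6.757717514551209
```

```bash
python3 -m pendant '[[[0,0,0],6.7,-1],[[0,0,0],6.7,-1],[[-0.0264,0.0083,0],0,-1],[[-0.0264,0.0083,0],0,-1],[[-0.0264,0.0083,0],0,-1],[[-0.0264,0.0083,0],0,-1],[[0,0,0.02],0,-1],[[0,0,0.025],0,-1],[[0,0,0.025],0,-1],[[0,0,0],0,-1],[[0,0,0],0,-1]]'; python3 - <<'E'
from h import *;st()
from workcell import get_image
o=[]
for n,(x,y) in(("top",(290,170)),("scene",(130,180))):
    d=get_image(n);f=d["frame"][:,:,::-1][y:y+90,x:x+90].copy();o.append(cv2.resize(cv2.convertScaleAbs(f,alpha=1.5),(400,400),interpolation=2))
cv2.imwrite("pics/c3.png",np.hstack(o))
E
```

```text
time_s: 6.33
ee_pos: [0.4979, -0.2662, 0.1616]
tool_rot: [-0.002, 0.617, 0.787, -0.0]
ft_force: [0.1, 0.0, 1.2]
gripper_width: 0.0941
t6.33 pos [ 0.4979 -0.2662  0.1616] yang13.83 inst x,y,z -0.1078 -0.3173 0.1616 F [0.1 0.  1.2] M [-0.067  0.051  0.043] w0.0941 j6 -50.74
```

View pics/c3.png

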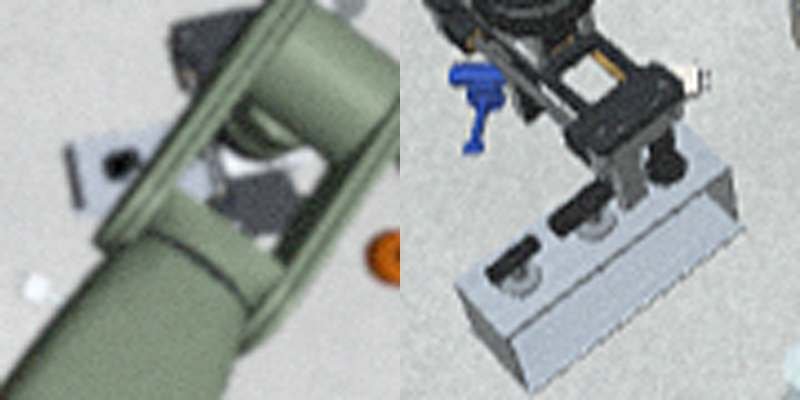

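```bash
python3 -m pendant '[[[-0.002,0,0.0232],0,-1],[[0,0,0.0232],0,-1],[[0,0,0.0232],0,-1],[[0,0,0],0,-1],[[0,0,0],0,1],[[0,0,0],0,1],[[0,0,0],0,1],[[0,0,0],0,1],[[0,0,0],0,1],[[0,0,0],0,1],[[0,0,0],0,1],[[0,0,0],0,1]]' 45; python3 -c "from h import *;st()"
```

```text
time_s: 7.43
ee_pos: [0.4995, -0.2691, 0.0937]
tool_rot: [0.0, 0.617, 0.787, 0.0]
ft_force: [-0.6, 0.3, -0.6]
gripper_width: 0.0441
t7.43 pos [ 0.4995 -0.2691  0.0937] yang13.79 inst x,y,z -0.1059 -0.32 0.0937 F [-0.6  0.3 -0.6] M [-0.054  0.037 -0.008] w0.0441 j6 -50.85
```

```bash
python3 -m pendant '[[[0,0,0],0,1],[[0,0,0],0,1],[[0,0,0],0,1],[[0,0,0],0,1],[[0,0,0],0,1],[[0,0,0],0,1],[[0,0,0],0,1],[[0,0,0],0,1]]'; python3 -c "from h import *;st()"; python3 -m pendant '[[[0,0,-0.02],0,1],[[0,0,-0.03],0,1],[[0,0,-0.04],0,1],[[0,0,-0.03],0,1],[[0,0,-0.03],0,1],[[0,0,0],0,1]]';  python3 - <<'E'
from h import *;st()
from workcell import get_image
d=get_image("scene");f=d["frame"][:,:,::-1];cv2.imwrite("pics/c4.png",cv2.convertScaleAbs(cv2.resize(f[140:280,120:260],(600,600),interpolation=2),alpha=1.5))
E
```

```text
time_s: 8.1
ee_pos: [0.4993, -0.269, 0.0934]
tool_rot: [-0.0, 0.617, 0.787, -0.0]
ft_force: [-0.0, 0.3, -0.3]
gripper_width: 0.0147
t8.10 pos [ 0.4993 -0.269   0.0934] yang13.79 inst x,y,z -0.1061 -0.32 0.0934 F [-0.   0.3 -0.3] M [-0.112  0.157 -0.015] w0.0147 j6 -50.85
time_s: 8.6
ee_pos: [0.503, -0.2715, 0.2514]
tool_rot: [0.007, 0.617, 0.787, 0.0]
ft_force: [1.0, -0.0, 0.6]
gripper_width: 0.0146
t8.60 pos [ 0.503  -0.2715  0.2514] yang13.80 inst x,y,z -0.1021 -0.322 0.2514 F [ 1.  -0.   0.6] M [-0.078 -0.033  0.009] w0.0146 j6 -50.84
```

View pics/c4.png

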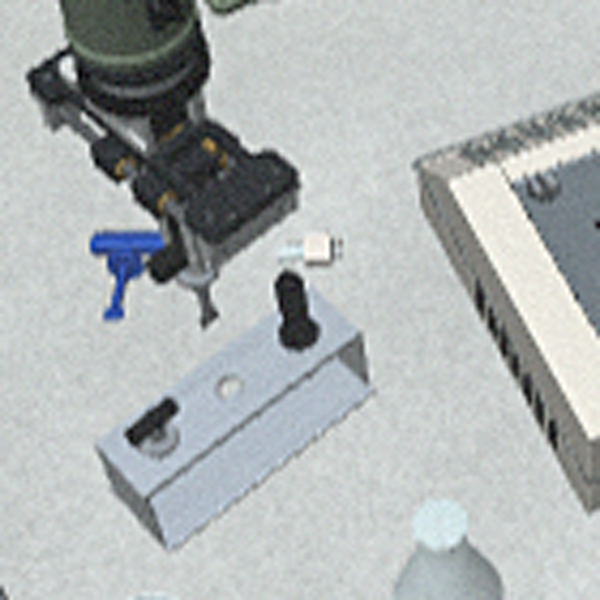

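```bash
python3 -m pendant '[[[0,0,0],-6.82,1],[[0,0,0],-6.82,1],[[0,0,0],-6.82,1],[[0,0,0],-6.82,1],[[0,0,0],-6.82,1],[[0,0,0],-6.82,1],[[0,0,0],-6.82,1],[[0,0,0],-6.82,1],[[0,0,0],-6.82,1],[[0,0,0],-6.82,1],[[0,0,0],0,1]]'; python3 - <<'E'
from h import *;st()
h=onz("scene",(173.05,229.68),.08);print("hole",h)
# key offset relative to TCP at grasp, in tool axes at yang 13.79
a=np.radians(13.79);d=h[:2]-[.4993,-.269];print("off tool x,y",d@[-np.sin(a),np.cos(a)],d@[np.cos(a),np.sin(a)])
E
```

```text
time_s: 9.57
ee_pos: [0.4983, -0.2682, 0.2408]
tool_rot: [-0.002, 0.069, 0.998, 0.001]
ft_force: [0.9, -0.1, -0.7]
gripper_width: 0.0144
t9.57 pos [ 0.4983 -0.2682  0.2408] yang82.10 inst x,y,z -0.1072 -0.3193 0.2408 F [ 0.9 -0.1 -0.7] M [ 0.022 -0.007 -0.036] w0.0144 j6 -119.16
hole [ 0.49706247 -0.26982735  0.08      ]
off tool x,y -0.0002701529205161947 -0.0023702398727036907
```

```bash
python3 -m pendant '[[[0.004,0.033,0],0,1],[[0.004,0.033,0],0,1],[[0.004,0.033,0],0,1],[[0.004,0.033,0],0,1],[[0.004,0.033,0],0,1],[[0.004,0.033,0],0,1],[[0.004,0.033,0],0,1],[[0.004,0.033,0],0,1],[[0,0,0.006],0,1],[[0,0,0.005],0,1],[[0,0,0],0,1]]'; python3 - <<'E'
from h import *;st()
from workcell import get_image
fs=[get_image("scene") for _ in range(3)];f=np.mean([d["frame"] for d in fs],0)[:,:,::-1].astype('uint8')
cv2.imwrite("pics/c5.png",cv2.convertScaleAbs(cv2.resize(f[145:205,215:295],(800,600),interpolation=2),alpha=1.6))
E
```

```text
time_s: 10.48
ee_pos: [0.503, -0.0032, 0.23]
tool_rot: [-0.002, 0.07, 0.998, -0.0]
ft_force: [-0.1, -0.2, -1.6]
gripper_width: 0.0148
t10.48 pos [ 0.503  -0.0032  0.23  ] yang81.93 inst x,y,z -0.1338 -0.0556 0.23 F [-0.1 -0.2 -1.6] M [ 0.032 -0.046 -0.002] w0.0148 j6 -92.13
```

View pics/c5.png

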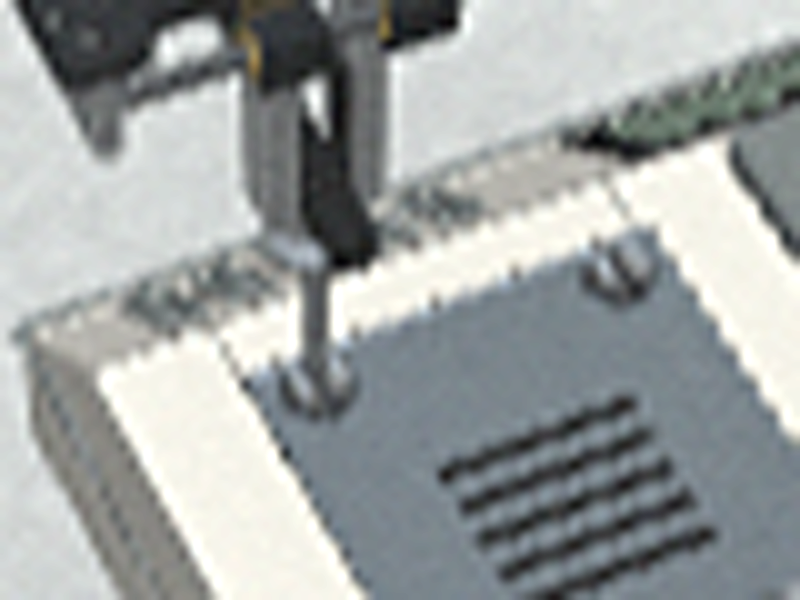

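```bash
python3 -m pendant '[[[0,0.001,0.004],0,1],[[0,0,0.004],0,1],[[0,0,0.003],0,1],[[0,0,0.002],0,1],[[0,0,0.002],0,1],[[0,0,0.001],0,1],[[0,0,0],0,1],[[0,0,0],0,1]]'; python3 -c "from h import *;st()"
```

```text
time_s: 11.3
ee_pos: [0.5048, -0.0019, 0.2166]
tool_rot: [0.0, 0.07, 0.998, 0.0]
ft_force: [0.7, 1.5, -1.1]
gripper_width: 0.0145
t11.30 pos [ 0.5048 -0.0019  0.2166] yang82.00 inst x,y,z -0.1321 -0.0541 0.2166 F [ 0.7  1.5 -1.1] M [ 0.317 -0.124  0.018] w0.0145 j6 -92.08
```

```bash
python3 -m pendant '[[[0,0,0.002],0,1],[[0,0,0.002],0,1],[[0,0,0],0,1]]'; python3 -c "from h import *;st()"
```

```text
time_s: 11.55
ee_pos: [0.5052, -0.0016, 0.2128]
tool_rot: [0.001, 0.07, 0.998, 0.001]
ft_force: [1.3, 2.9, 1.4]
gripper_width: 0.0142
t11.55 pos [ 0.5052 -0.0016  0.2128] yang82.01 inst x,y,z -0.1318 -0.0538 0.2128 F [1.3 2.9 1.4] M [ 0.807 -0.281  0.088] w0.0142 j6 -92.08
```

```bash
python3 -m pendant '[[[0.001,0.0007,0.001],0,1],[[0,0,0],6,1],[[0,0,0],6,1],[[0,0,0],6,1],[[0,0,0],6,1],[[0,0,0],6,1],[[0,0,0],6,1],[[0,0,0],6,1],[[0,0,0],6,1],[[0,0,0],0,1],[[0,0,0],0,1]]'; python3 -c "from h import *;st()"; python3 -m pendant '[[[0,0,0],4,1],[[0,0,0],4,1],[[0,0,0],0,1]]'; python3 -c "from h import *;st()"
```

```text
time_s: 12.47
ee_pos: [0.5045, -0.003, 0.2126]
tool_rot: [0.002, 0.468, 0.884, -0.001]
ft_force: [0.2, -3.1, 4.6]
gripper_width: 0.0144
t12.47 pos [ 0.5045 -0.003   0.2126] yang34.14 inst x,y,z -0.1323 -0.0552 0.2126 F [ 0.2 -3.1  4.6] M [-0.806 -0.091  0.073] w0.0144 j6 -44.16
time_s: 12.72
ee_pos: [0.5044, -0.0032, 0.2127]
tool_rot: [0.002, 0.53, 0.848, -0.001]
ft_force: [0.1, -3.3, 6.1]
gripper_width: 0.0148
t12.72 pos [ 0.5044 -0.0032  0.2127] yang26.03 inst x,y,z -0.1324 -0.0554 0.2127 F [ 0.1 -3.3  6.1] M [-0.929  0.076  0.084] w0.0148 j6 -36.04
```

```bash
for i in 1; do python3 -m pendant '[[[0,0,0],4,1],[[0,0,0],4,1],[[0,0,0],0,1]]'; python3 -c "from h import *;st()"; python3 -m pendant '[[[0,0,0],3,1],[[0,0,0],3,1],[[0,0,0],0,1]]'; python3 -c "from h import *;st()"; done
```

```text
time_s: 12.97
ee_pos: [0.5041, -0.0034, 0.2126]
tool_rot: [0.002, 0.588, 0.809, -0.002]
ft_force: [-1.0, -3.5, 6.5]
gripper_width: 0.0145
t12.97 pos [ 0.5041 -0.0034  0.2126] yang18.02 inst x,y,z -0.1327 -0.0556 0.2126 F [-1.  -3.5  6.5] M [-0.915  0.183  0.121] w0.0145 j6 -28.04
time_s: 13.22
ee_pos: [0.5039, -0.0035, 0.2126]
tool_rot: [0.002, 0.629, 0.777, -0.002]
ft_force: [-1.2, -3.4, 6.4]
gripper_width: 0.0146
t13.22 pos [ 0.5039 -0.0035  0.2126] yang12.06 inst x,y,z -0.1329 -0.0558 0.2126 F [-1.2 -3.4  6.4] M [-1.101  0.385  0.062] w0.0146 j6 -22.07
```

```bash
for i in 1; do python3 -m pendant '[[[0,0,0],3,1],[[0,0,0],3,1],[[0,0,0],0,1]]'; python3 -c "from h import *;st()"; python3 -m pendant '[[[0,0,0],3,1],[[0,0,0],3,1],[[0,0,0],0,1]]'; python3 -c "from h import *;st()"; done
```

```text
time_s: 13.47
ee_pos: [0.5037, -0.0036, 0.2126]
tool_rot: [0.002, 0.669, 0.743, -0.002]
ft_force: [-1.2, -4.0, 7.0]
gripper_width: 0.0147
t13.47 pos [ 0.5037 -0.0036  0.2126] yang6.06 inst x,y,z -0.133 -0.0559 0.2126 F [-1.2 -4.   7. ] M [-1.239  0.391  0.101] w0.0147 j6 -16.07
time_s: 13.72
ee_pos: [0.5038, -0.0036, 0.2126]
tool_rot: [0.002, 0.707, 0.708, -0.002]
ft_force: [-2.1, -3.9, 5.9]
gripper_width: 0.0146
t13.72 pos [ 0.5038 -0.0036  0.2126] yang0.08 inst x,y,z -0.133 -0.0559 0.2126 F [-2.1 -3.9  5.9] M [-1.216  0.441  0.155] w0.0146 j6 -10.09
```

```bash
for i in 1; do python3 -m pendant '[[[0,0,0],3,1],[[0,0,0],0,1]]'; python3 -c "from h import *;st()"; python3 -m pendant '[[[0,0,0],3,1],[[0,0,0],0,1]]'; python3 -c "from h import *;st()";python3 -m pendant '[[[0,0,0],3,1],[[0,0,0],0,1]]'; python3 -c "from h import *;st()"; done
```

```text
time_s: 13.88
ee_pos: [0.5038, -0.0036, 0.2126]
tool_rot: [0.002, 0.725, 0.689, -0.002]
ft_force: [-2.5, -3.8, 6.5]
gripper_width: 0.0143
t13.88 pos [ 0.5038 -0.0036  0.2126] yang-2.91 inst x,y,z -0.133 -0.0559 0.2126 F [-2.5 -3.8  6.5] M [-1.191  0.388  0.22 ] w0.0143 j6 -7.10
time_s: 14.05
ee_pos: [0.5038, -0.0036, 0.2126]
tool_rot: [0.002, 0.743, 0.67, -0.002]
ft_force: [-1.7, -4.1, 5.9]
gripper_width: 0.0142
t14.05 pos [ 0.5038 -0.0036  0.2126] yang-5.90 inst x,y,z -0.133 -0.0559 0.2126 F [-1.7 -4.1  5.9] M [-1.203  0.432  0.281] w0.0142 j6 -4.11
time_s: 14.22
ee_pos: [0.5039, -0.0039, 0.2126]
tool_rot: [0.002, 0.76, 0.65, -0.002]
ft_force: [-1.2, -5.0, 6.3]
gripper_width: 0.0149
t14.22 pos [ 0.5039 -0.0039  0.2126] yang-8.91 inst x,y,z -0.1328 -0.0562 0.2126 F [-1.2 -5.   6.3] M [-1.421  0.316  0.151] w0.0149 j6 -1.10
```

```bash
python3 -m pendant '[[[0,0,0],0,1],[[0,0,0],3,1],[[0,0,0],0,1]]' 60; python3 -c "from h import *;st()"; python3 -m pendant '[[[0,0,0],3,1],[[0,0,0],0,1]]'; python3 -c "from h import *;st()"
```

```text
time_s: 14.47
ee_pos: [0.504, -0.0041, 0.2126]
tool_rot: [0.003, 0.777, 0.63, -0.002]
ft_force: [-0.9, -5.1, 7.1]
gripper_width: 0.0146
t14.47 pos [ 0.504  -0.0041  0.2126] yang-11.91 inst x,y,z -0.1327 -0.0564 0.2126 F [-0.9 -5.1  7.1] M [-1.497  0.317  0.282] w0.0146 j6 1.89
time_s: 14.63
ee_pos: [0.504, -0.0041, 0.2126]
tool_rot: [0.003, 0.793, 0.609, -0.002]
ft_force: [-1.6, -5.5, 5.6]
gripper_width: 0.0147
t14.63 pos [ 0.504  -0.0041  0.2126] yang-14.89 inst x,y,z -0.1327 -0.0564 0.2126 F [-1.6 -5.5  5.6] M [-1.486  0.353  0.336] w0.0147 j6 4.88
```

```bash
python3 -m pendant '[[[0,0,0],-6,1],[[0,0,0],0,1]]'; python3 -c "from h import *;st()"; python3 -m pendant '[[[0,0,0],-4,1],[[0,0,0],0,1]]'; python3 -c "from h import *;st()"
```

```text
time_s: 14.8
ee_pos: [0.504, -0.0045, 0.2127]
tool_rot: [0.003, 0.758, 0.652, -0.002]
ft_force: [-1.2, -6.0, 5.4]
gripper_width: 0.0144
t14.80 pos [ 0.504  -0.0045  0.2127] yang-8.64 inst x,y,z -0.1326 -0.0568 0.2127 F [-1.2 -6.   5.4] M [-1.687  0.276  0.172] w0.0144 j6 -1.37
time_s: 14.97
ee_pos: [0.504, -0.0046, 0.2127]
tool_rot: [0.003, 0.736, 0.677, -0.002]
ft_force: [-0.4, -6.1, 6.2]
gripper_width: 0.0144
t14.97 pos [ 0.504  -0.0046  0.2127] yang-4.72 inst x,y,z -0.1326 -0.0568 0.2127 F [-0.4 -6.1  6.2] M [-1.725  0.315  0.129] w0.0144 j6 -5.31
```

```bash
python3 -m pendant '[[[0,0,0],-4,1],[[0,0,0],0,1]]'; python3 -c "from h import *;st()"; python3 -m pendant '[[[0,0,0],-3,1],[[0,0,0],0,1]]'; python3 -c "from h import *;st()"
```

```text
time_s: 15.13
ee_pos: [0.504, -0.0046, 0.2127]
tool_rot: [0.003, 0.712, 0.703, -0.002]
ft_force: [-1.0, -6.4, 6.8]
gripper_width: 0.0143
t15.13 pos [ 0.504  -0.0046  0.2127] yang-0.73 inst x,y,z -0.1326 -0.0568 0.2127 F [-1.  -6.4  6.8] M [-1.715  0.28   0.072] w0.0143 j6 -9.30
time_s: 15.3
ee_pos: [0.504, -0.0046, 0.2127]
tool_rot: [0.003, 0.693, 0.721, -0.002]
ft_force: [-0.8, -6.0, 6.4]
gripper_width: 0.0145
t15.30 pos [ 0.504  -0.0046  0.2127] yang2.24 inst x,y,z -0.1326 -0.0568 0.2127 F [-0.8 -6.   6.4] M [-1.687  0.293  0.008] w0.0145 j6 -12.26
```

```bash
python3 -m pendant '[[[0,0,-0.004],0,1],[[0,0,-0.01],0,1],[[0,0,-0.01],0,1],[[0,0,-0.01],0,1],[[0,0,0],-6.65,1],[[0,0,0],-6.65,1],[[0,0,0],-6.65,1],[[0,0,0],-6.65,1],[[0,0,0],-6.65,1],[[0,0,0],-6.65,1],[[0,0,0],-6.65,1],[[0,0,0],-6.65,1],[[0,0,0],-6.65,1],[[0,0,0],-6.65,1],[[0,0,0],-6.65,1],[[0,0,0],-6.65,1],[[0.001,0.0285,0],0,1],[[0.001,0.0285,0],0,1],[[0.001,0.0285,0],0,1],[[0.001,0.0285,0],0,1]]';python3 -m pendant '[[[0,0,0.007],0,1],[[0,0,0.006],0,1],[[0,0,0],0,1]]';  python3 - <<'E'
from h import *;st()
from workcell import get_image
fs=[get_image("scene") for _ in range(4)];f=np.mean([d["frame"] for d in fs],0)[:,:,::-1].astype('uint8')
cv2.imwrite("pics/c6.png",cv2.convertScaleAbs(cv2.resize(f[145:190,235:295],(800,600),interpolation=2),alpha=1.6))
E
```

```text
time_s: 16.97
ee_pos: [0.5151, 0.1133, 0.2452]
tool_rot: [-0.001, 0.071, 0.997, 0.0]
ft_force: [0.2, -0.4, -0.7]
gripper_width: 0.0145
time_s: 17.22
ee_pos: [0.5144, 0.1119, 0.2305]
tool_rot: [-0.002, 0.071, 0.997, -0.0]
ft_force: [-1.1, 0.4, -1.1]
gripper_width: 0.0146
t17.22 pos [0.5144 0.1119 0.2305] yang81.87 inst x,y,z -0.136 0.06 0.2305 F [-1.1  0.4 -1.1] M [-0.007  0.014  0.008] w0.0146 j6 -79.02
```

View pics/c6.png

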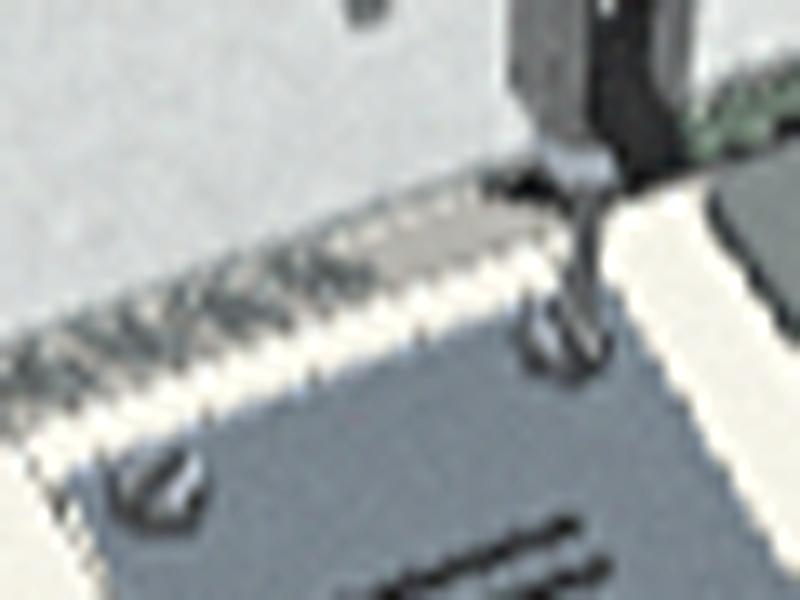

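```bash
python3 -m pendant '[[[-0.002,-0.0038,0],0,1],[[0,0,0],0,1],[[0,0,0],0,1]]'; python3 -c "from h import *;st()";python3 -m pendant '[[[0,0,0.004],0,1],[[0,0,0.004],0,1],[[0,0,0.003],0,1],[[0,0,0.003],0,1],[[0,0,0.002],0,1],[[0,0,0],0,1]]'; python3 -c "from h import *;st()"
```

```text
time_s: 17.67
ee_pos: [0.5177, 0.1073, 0.2328]
tool_rot: [0.0, 0.072, 0.997, -0.0]
ft_force: [0.3, 0.3, -0.9]
gripper_width: 0.0143
t17.67 pos [0.5177 0.1073 0.2328] yang81.72 inst x,y,z -0.1322 0.0559 0.2328 F [ 0.3  0.3 -0.9] M [0.035 0.009 0.015] w0.0143 j6 -79.40
time_s: 18.17
ee_pos: [0.517, 0.108, 0.2157]
tool_rot: [-0.001, 0.071, 0.997, -0.0]
ft_force: [-0.2, -0.3, -1.3]
gripper_width: 0.0144
t18.17 pos [0.517  0.108  0.2157] yang81.80 inst x,y,z -0.133 0.0565 0.2157 F [-0.2 -0.3 -1.3] M [-0.148  0.057  0.01 ] w0.0144 j6 -79.39
```

```bash
python3 -m pendant '[[[0,0,0.002],0,1],[[0,0,0.002],0,1],[[0,0,0.001],0,1],[[0,0,0],0,1]]'; python3 -c "from h import *;st()"
```

```text
time_s: 18.5
ee_pos: [0.5176, 0.108, 0.2128]
tool_rot: [0.0, 0.072, 0.997, -0.0]
ft_force: [-2.7, -0.8, 4.9]
gripper_width: 0.0147
t18.50 pos [0.5176 0.108  0.2128] yang81.80 inst x,y,z -0.1324 0.0565 0.2128 F [-2.7 -0.8  4.9] M [-0.148  0.602  0.028] w0.0147 j6 -79.39
```

```bash
python3 -m pendant '[[[0,0,0],6,1],[[0,0,0],6,1],[[0,0,0],6,1],[[0,0,0],6,1],[[0,0,0],6,1],[[0,0,0],6,1],[[0,0,0],6,1],[[0,0,0],6,1],[[0,0,0],0,1]]'; python3 -c "from h import *;st()"; python3 -m pendant '[[[0,0,0],4,1],[[0,0,0],4,1],[[0,0,0],0,1]]'; python3 -c "from h import *;st()"; python3 -m pendant '[[[0,0,0],3,1],[[0,0,0],3,1],[[0,0,0],0,1]]'; python3 -c "from h import *;st()"
```

```text
time_s: 19.25
ee_pos: [0.5173, 0.1069, 0.2128]
tool_rot: [0.0, 0.473, 0.881, -0.001]
ft_force: [-3.1, -2.8, 5.2]
gripper_width: 0.0144
t19.25 pos [0.5173 0.1069 0.2128] yang33.61 inst x,y,z -0.1326 0.0554 0.2128 F [-3.1 -2.8  5.2] M [-0.838  0.868  0.07 ] w0.0144 j6 -31.20
time_s: 19.5
ee_pos: [0.5171, 0.1068, 0.2127]
tool_rot: [0.0, 0.532, 0.847, -0.001]
ft_force: [-3.1, -4.1, 6.0]
gripper_width: 0.0144
t19.50 pos [0.5171 0.1068 0.2127] yang25.67 inst x,y,z -0.1327 0.0553 0.2127 F [-3.1 -4.1  6. ] M [-0.932  0.971  0.066] w0.0144 j6 -23.27
time_s: 19.75
ee_pos: [0.517, 0.1067, 0.2127]
tool_rot: [0.0, 0.576, 0.818, -0.002]
ft_force: [-3.5, -3.0, 5.6]
gripper_width: 0.0145
t19.75 pos [0.517  0.1067 0.2127] yang19.71 inst x,y,z -0.1328 0.0552 0.2127 F [-3.5 -3.   5.6] M [-1.025  1.02   0.028] w0.0145 j6 -17.30
```

```bash
python3 -m pendant '[[[0,0,0],3,1],[[0,0,0],3,1],[[0,0,0],0,1]]'; python3 -c "from h import *;st()"; python3 -m pendant '[[[0,0,0],3,1],[[0,0,0],3,1],[[0,0,0],0,1]]'; python3 -c "from h import *;st()"
```

```text
time_s: 20.0
ee_pos: [0.5168, 0.1066, 0.2127]
tool_rot: [0.0, 0.618, 0.786, -0.002]
ft_force: [-4.6, -3.4, 5.7]
gripper_width: 0.014
t20.00 pos [0.5168 0.1066 0.2127] yang13.71 inst x,y,z -0.133 0.0551 0.2127 F [-4.6 -3.4  5.7] M [-1.015  1.151  0.132] w0.0140 j6 -11.30
time_s: 20.25
ee_pos: [0.5167, 0.1065, 0.2127]
tool_rot: [0.0, 0.658, 0.753, -0.002]
ft_force: [-5.0, -3.6, 6.9]
gripper_width: 0.0145
t20.25 pos [0.5167 0.1065 0.2127] yang7.71 inst x,y,z -0.1331 0.055 0.2127 F [-5.  -3.6  6.9] M [-1.071  1.207  0.035] w0.0145 j6 -5.30
```

```bash
python3 -m pendant '[[[0,0,0],3,1],[[0,0,0],3,1],[[0,0,0],0,1]]'; python3 -c "from h import *;st()"; python3 -m pendant '[[[0,0,0],3,1],[[0,0,0],0,1]]'; python3 -c "from h import *;st()"; python3 -m pendant '[[[0,0,0],3,1],[[0,0,0],0,1]]'; python3 -c "from h import *;st()"
```

```text
time_s: 20.5
ee_pos: [0.5166, 0.1065, 0.2127]
tool_rot: [0.0, 0.697, 0.718, -0.002]
ft_force: [-4.9, -2.9, 6.8]
gripper_width: 0.0146
t20.50 pos [0.5166 0.1065 0.2127] yang1.70 inst x,y,z -0.1332 0.055 0.2127 F [-4.9 -2.9  6.8] M [-1.006  1.3    0.14 ] w0.0146 j6 0.70
time_s: 20.67
ee_pos: [0.5165, 0.1065, 0.2127]
tool_rot: [0.0, 0.715, 0.699, -0.002]
ft_force: [-4.0, -4.3, 6.9]
gripper_width: 0.0147
t20.67 pos [0.5165 0.1065 0.2127] yang-1.29 inst x,y,z -0.1333 0.055 0.2127 F [-4.  -4.3  6.9] M [-1.062  1.344  0.043] w0.0147 j6 3.70
time_s: 20.83
ee_pos: [0.5165, 0.1065, 0.2127]
tool_rot: [0.001, 0.733, 0.68, -0.002]
ft_force: [-5.5, -3.9, 6.5]
gripper_width: 0.0146
t20.83 pos [0.5165 0.1065 0.2127] yang-4.28 inst x,y,z -0.1333 0.055 0.2127 F [-5.5 -3.9  6.5] M [-1.066  1.347  0.143] w0.0146 j6 6.69
```

```bash
python3 -m pendant '[[[0,0,0],3,1],[[0,0,0],0,1]]'; python3 -c "from h import *;st()"; python3 -m pendant '[[[0,0,0],3,1],[[0,0,0],0,1]]'; python3 -c "from h import *;st()"
```

```text
time_s: 21.0
ee_pos: [0.5165, 0.1066, 0.2127]
tool_rot: [0.001, 0.751, 0.661, -0.002]
ft_force: [-4.6, -4.2, 6.9]
gripper_width: 0.0143
t21.00 pos [0.5165 0.1066 0.2127] yang-7.27 inst x,y,z -0.1333 0.055 0.2127 F [-4.6 -4.2  6.9] M [-1.07   1.323  0.187] w0.0143 j6 9.68
time_s: 21.17
ee_pos: [0.5166, 0.1066, 0.2127]
tool_rot: [0.001, 0.767, 0.641, -0.002]
ft_force: [-4.6, -3.8, 6.8]
gripper_width: 0.0144
t21.17 pos [0.5166 0.1066 0.2127] yang-10.26 inst x,y,z -0.1332 0.055 0.2127 F [-4.6 -3.8  6.8] M [-1.067  1.358  0.297] w0.0144 j6 12.67
```

```bash
python3 -m pendant '[[[0,0,0],3,1],[[0,0,0],0,1]]'; python3 -c "from h import *;st()"; python3 -m pendant '[[[0,0,0],3,1],[[0,0,0],0,1]]'; python3 -c "from h import *;st()"
```

```text
time_s: 21.33
ee_pos: [0.5166, 0.1065, 0.2127]
tool_rot: [0.001, 0.784, 0.621, -0.002]
ft_force: [-5.0, -3.5, 6.6]
gripper_width: 0.0146
t21.33 pos [0.5166 0.1065 0.2127] yang-13.25 inst x,y,z -0.1332 0.055 0.2127 F [-5.  -3.5  6.6] M [-1.064  1.266  0.282] w0.0146 j6 15.66
time_s: 21.5
ee_pos: [0.5167, 0.1065, 0.2127]
tool_rot: [0.001, 0.8, 0.6, -0.002]
ft_force: [-4.1, -3.5, 6.3]
gripper_width: 0.0144
t21.50 pos [0.5167 0.1065 0.2127] yang-16.23 inst x,y,z -0.1332 0.055 0.2127 F [-4.1 -3.5  6.3] M [-1.09   1.218  0.364] w0.0144 j6 18.64
```

```bash
python3 -m pendant '[[[0,0,0],-6,1],[[0,0,0],-6,1],[[0,0,0],-4,1],[[0,0,0],0,1]]'; python3 -c "from h import *;st()"
```

```text
time_s: 21.83
ee_pos: [0.5165, 0.1066, 0.2127]
tool_rot: [0.0, 0.707, 0.707, -0.002]
ft_force: [-5.3, -2.9, 6.4]
gripper_width: 0.0144
t21.83 pos [0.5165 0.1066 0.2127] yang-0.06 inst x,y,z -0.1333 0.0551 0.2127 F [-5.3 -2.9  6.4] M [-1.026  1.326 -0.011] w0.0144 j6 2.47
```

```bash
python3 -m pendant '[[[0,0,-0.005],0,1],[[0,0,-0.012],0,1],[[0,0,-0.014],0,1],[[0,0,-0.014],0,1],[[0,0,0],-6.9,1],[[0,0,0],-6.9,1],[[-0.0328,-0.0098,0],0,1],[[-0.0328,-0.0098,0],0,1],[[-0.0328,-0.0098,0],0,1],[[-0.0328,-0.0098,0],0,1],[[-0.0328,-0.0098,0],0,1],[[-0.0328,-0.0098,0],0,1],[[-0.0328,-0.0098,0],0,1],[[-0.0328,-0.0098,0],0,1],[[-0.0328,-0.0098,0],0,1],[[-0.0328,-0.0098,0],0,1],[[-0.0328,-0.0098,0],0,1],[[0,0,0],0,1],[[0,0,0],0,1],[[0,0,0],0,1]]'; python3 -c "from h import *;st()"
```

```text
time_s: 23.5
ee_pos: [0.4981, -0.2677, 0.257]
tool_rot: [0.0, 0.619, 0.786, 0.001]
ft_force: [0.2, 0.6, -1.7]
gripper_width: 0.0145
t23.50 pos [ 0.4981 -0.2677  0.257 ] yang13.58 inst x,y,z -0.1075 -0.3188 0.257 F [ 0.2  0.6 -1.7] M [0.009 0.073 0.033] w0.0145 j6 -50.65
```

```bash
python3 -m pendant '[[[-0.0015,0,0.03],0,1],[[0,0,0.03],0,1],[[0,0,0.025],0,1],[[0,0,0.004],0,1],[[0,0,0],0,1],[[0,0,0],0,1]]';  python3 - <<'E'
from h import *;st()
from workcell import get_image
o=[]
for n,(x,y,w) in(("scene",(150,190,50)),("scene",(225,145,75))):
    fs=[get_image(n) for _ in range(4)];f=np.mean([d["frame"] for d in fs],0)[:,:,::-1].astype('uint8')
    o.append(cv2.resize(f[y:y+w,x:x+w],(400,400),interpolation=2))
cv2.imwrite("pics/c7.png",cv2.convertScaleAbs(np.hstack(o),alpha=1.6))
E
```

```text
time_s: 24.0
ee_pos: [0.4989, -0.2689, 0.169]
tool_rot: [0.001, 0.618, 0.786, 0.0]
ft_force: [0.3, 0.1, -0.7]
gripper_width: 0.0146
t24.00 pos [ 0.4989 -0.2689  0.169 ] yang13.68 inst x,y,z -0.1064 -0.3199 0.169 F [ 0.3  0.1 -0.7] M [-0.125  0.085  0.062] w0.0146 j6 -50.77
```

View pics/c7.png

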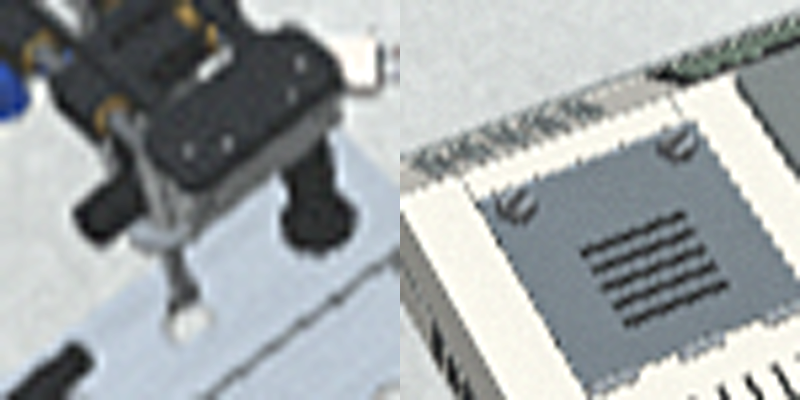

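```bash
python3 -m pendant '[[[0,0,0.008],0,1],[[0,0,0.008],0,1],[[0,0,0.008],0,1],[[0,0,0],0,1]]'; python3 -c "from h import *;st()"
```

```text
time_s: 24.73
ee_pos: [0.4961, -0.2683, 0.1405]
tool_rot: [-0.003, 0.619, 0.786, -0.0]
ft_force: [-0.2, 0.8, -1.4]
gripper_width: 0.0146
t24.73 pos [ 0.4961 -0.2683  0.1405] yang13.59 inst x,y,z -0.1093 -0.3196 0.1405 F [-0.2  0.8 -1.4] M [-0.053  0.058  0.019] w0.0146 j6 -50.78
```

```bash
python3 -m pendant '[[[0,0,0.014],0,1],[[0,0,0.012],0,1],[[0,0,0.01],0,1],[[0,0,0.006],0,1],[[0,0,0],0,1],[[0,0,0],0,1]]'; python3 -c "from h import *;st()"
```

```text
time_s: 25.23
ee_pos: [0.4976, -0.2693, 0.101]
tool_rot: [-0.001, 0.618, 0.786, -0.0]
ft_force: [0.5, -0.4, -1.1]
gripper_width: 0.0144
t25.23 pos [ 0.4976 -0.2693  0.101 ] yang13.60 inst x,y,z -0.1078 -0.3204 0.101 F [ 0.5 -0.4 -1.1] M [-0.063  0.029  0.014] w0.0144 j6 -50.78
```

```bash
python3 -m pendant '[[[0,0,0.004],0,1],[[0,0,0.0035],0,1],[[0,0,0.001],0,1],[[0,0,0],0,1]]'; python3 -c "from h import *;st()";  python3 -m pendant '[[[0,0,0],0,-0.3],[[0,0,0],0,-0.3],[[0,0,0],0,-0.3],[[0,0,0],0,-0.3],[[0,0,0],0,-0.3],[[0,0,0],0,-0.3],[[0,0,0],0,-0.3],[[0,0,0],0,-0.3],[[0,0,0],0,-0.3],[[0,0,0],0,-0.3]]' 20; python3 -c "from h import *;st()"
```

```text
time_s: 25.57
ee_pos: [0.4985, -0.27, 0.0941]
tool_rot: [0.001, 0.618, 0.786, 0.0]
ft_force: [0.3, 0.8, 2.9]
gripper_width: 0.0143
t25.57 pos [ 0.4985 -0.27    0.0941] yang13.59 inst x,y,z -0.1068 -0.321 0.0941 F [0.3 0.8 2.9] M [ 0.021  0.115 -0.038] w0.0143 j6 -50.78
time_s: 26.4
ee_pos: [0.4979, -0.2695, 0.093]
tool_rot: [-0.0, 0.618, 0.786, -0.0]
ft_force: [-0.3, -0.7, 0.3]
gripper_width: 0.061
t26.40 pos [ 0.4979 -0.2695  0.093 ] yang13.59 inst x,y,z -0.1074 -0.3206 0.093 F [-0.3 -0.7  0.3] M [-0.053  0.06   0.039] w0.0610 j6 -50.77
```

```bash
python3 -m pendant '[[[0,0,-0.02],0,-0.3],[[0,0,-0.03],0,-0.3],[[0,0,-0.04],0,-0.3],[[0,0,-0.04],0,-0.3],[[0,0,-0.03],0,-0.3],[[0,-0.03,0],0,-0.3],[[0,-0.03,0],0,-0.3],[[0,-0.03,0],0,-0.3],[[0,-0.03,0],0,-0.3],[[0,0,0],0,-0.3],[[0,0,0],0,-0.3]]';  python3 - <<'E'
from h import *;st()
from workcell import get_image
o=[]
for n,(x,y,w) in(("scene",(140,185,75)),("scene",(232,155,55))):
    fs=[get_image(n) for _ in range(5)];f=np.mean([d["frame"] for d in fs],0)[:,:,::-1].astype('uint8')
    cv2.imwrite("pics/full8.png",f)
    o.append(cv2.resize(f[y:y+w,x:x+w],(400,400),interpolation=2))
d=get_image("top");f=d["frame"][:,:,::-1][140:230,190:350];o2=cv2.resize(f,(320,180),interpolation=2)
g=cv2.resize(cv2.imread("pics/full8.png")[130:330,80:360],(280,200));r=np.zeros((200,800,3),'uint8');r[:180,:320]=o2;r[:,330:610]=g
cv2.imwrite("pics/c8.png",cv2.convertScaleAbs(np.vstack([np.hstack(o),r]),alpha=1.6))
E
```

```text
time_s: 27.32
ee_pos: [0.3805, -0.298, 0.2533]
tool_rot: [0.0, 0.619, 0.785, 0.0]
ft_force: [-0.2, 0.1, -0.6]
gripper_width: 0.0614
t27.32 pos [ 0.3805 -0.298   0.2533] yang13.45 inst x,y,z -0.2206 -0.3628 0.2533 F [-0.2  0.1 -0.6] M [-0.053  0.024  0.044] w0.0614 j6 -61.81
```

View pics/c8.png

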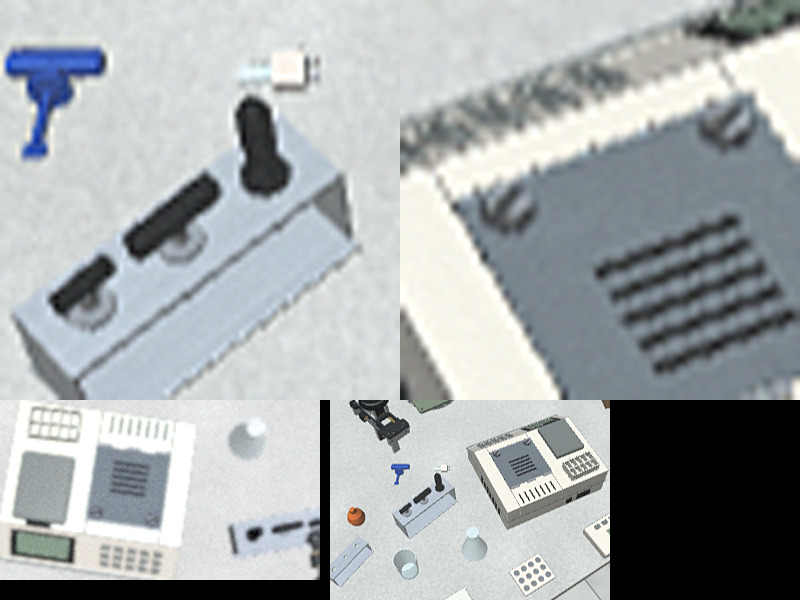

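The key stands in the middle hole with its collar on the plate (about pixel 180,240). The cover is shut, both slots now run crossways, and the neighbouring tools have not moved.

```bash
python3 -c "from workcell import close_job;print(close_job())"
```

```text
the job is handed in; nothing more can be done
None
```

The job is done and handed in at about 27 s of the 72 s allowed. I shut the cover, turned both screws clockwise to their stops and put the key back upright in the middle hole of the stand.

- **Cover:** it ended hard against the deck, with 40 N measured at the wrist at full press. The last picture shows it lying shut.
- **Screws:** the blade sat at the same depth in both slots. The right screw stopped after about 80° of tool turn and the left after about 85°. At each stop the resisting torque rose from about 0.07 N m (plain friction) to about 0.35 N m. I eased the torque off before lifting the key. The pictures show both slots turned crossways.
- **Key:** the last picture shows the collar flat on the plate and the bar about as it was at the start. The other tools in the stand, the flask, the beaker and the bulb look unmoved, and the robot is clear of everything.

**Checks that disagreed:**
- My two readings of the stand hole differed by about 2 mm, but the key went in without any measurable force.
- On the right screw, the torque dropped once after the stop was reached. I took this as the bar slipping slightly in the grip, raised the grip to 60 N and reached the stop again.

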